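# Sort the bench leftovers into the put-away trays

## Task

Sort the things standing in the row at the front of the bench into the three coloured trays: the two brown bottles with black stoppers go into the blue tray, the two brown bottles with white screw caps into the yellow tray, and the carton into either bay of the green tray. Give each thing a bay to itself, standing upright flat on the tray's floor, and leave everything released and still. Never tip anything over on the way, and leave the glass beaker and the timer where they are.

Things in the scene. Friction and masses are not known exactly. Their poses are not given: they have to be found in the camera images.
- stoppered_large: larger brown glass bottle with a flat-topped black stopper; 60 mm diameter, 112 mm tall, standing upright; straight body up to about 65 mm; stopper fixed, 48 mm wide at the top. 0.17 kg. the foot is slightly rounded, so it may rock by a degree or two. Origin: centre of the underside; z up
- stoppered_small: smaller brown glass bottle with a flat-topped black stopper; 50 mm diameter, 102 mm tall, standing upright; straight body up to about 60 mm; stopper fixed, 42 mm wide at the top. 0.12 kg. the foot is slightly rounded, so it may rock by a degree or two. Origin: centre of the underside; z up
- capped_tall: taller slim brown glass bottle with a white ribbed screw cap; 44 mm diameter, 102 mm tall, standing upright; the cap is a fixed upright cylinder 36 mm across that takes up the top 23 mm. 0.10 kg. the foot is slightly rounded, so it may rock by a degree or two. Origin: centre of the underside; z up
- capped_short: shorter brown glass bottle with a white ribbed screw cap; 46 mm diameter, 88 mm tall, standing upright; the cap is a fixed upright cylinder 36 mm across that takes up the top 20 mm. 0.09 kg. the foot is slightly rounded, so it may rock by a degree or two. Origin: centre of the underside; z up
- carton: white cardboard carton with a dark red band, 52 mm (its x) by 62 mm (its y) by 70 mm tall, standing upright, stiff and closed; 0.08 kg. Origin: centre of the underside; z up
- blue_tray: blue plastic two-bay tray, fixed to the worktop, 88 mm (its x) by 172 mm (its y), walls 24 mm high and 4 mm thick, floor 4 mm thick, a small grip lip 9 mm out at the middle of each end. A 4 mm divider across its middle (same height as the walls) makes two bays, each 80 mm (x) by 80 mm (y) inside, centred at y = +42 mm and y = -42 mm in the tray's frame. Origin: centre of the underside; z up. The three trays differ only in colour
- yellow_tray: yellow plastic two-bay tray, fixed to the worktop, 88 mm (its x) by 172 mm (its y), walls 24 mm high and 4 mm thick, floor 4 mm thick, a small grip lip 9 mm out at the middle of each end. A 4 mm divider across its middle (same height as the walls) makes two bays, each 80 mm (x) by 80 mm (y) inside, centred at y = +42 mm and y = -42 mm in the tray's frame. Origin: centre of the underside; z up. The three trays differ only in colour
- green_tray: green plastic two-bay tray, fixed to the worktop, 88 mm (its x) by 172 mm (its y), walls 24 mm high and 4 mm thick, floor 4 mm thick, a small grip lip 9 mm out at the middle of each end. A 4 mm divider across its middle (same height as the walls) makes two bays, each 80 mm (x) by 80 mm (y) inside, centred at y = +42 mm and y = -42 mm in the tray's frame. Origin: centre of the underside; z up. The three trays differ only in colour
- beaker: clear glass beaker with a spout, about 62 mm wide and 67 mm tall, standing loose behind the trays; a bystander to be left alone. Origin: centre of the underside
- timer: white square bench timer, 63 x 63 x 21 mm, lying loose at the right of the work; a bystander to be left alone. Origin: centre of the underside
There are look-alikes about, which are no part of the job. Leave any turquoise look-alike of the carton alone.

How it is judged:
By the outcome, as a careful person would: the job done as asked, in the order asked, and still so for the second after the job is handed in, with the robot touching nothing.
It also fails if it takes over 112 s, if anything falls off the work surface, if the arm or the gripper's body presses on something with over 40 N, if the wrist force passes 120 N, or if a joint passes its speed limit or range.

## Robot

A 6-joint arm with a two-finger parallel gripper is mounted at the origin on a cart in front of the work surface, level with it; the furniture and walls round the work are solid. World frame = base frame: x ahead of the robot, y to its left, z up, the work surface at z = 0. Lengths are in m, angles in rad, forces in N, time in s.
With the tool pointing down it reaches from about 0.4 to 0.825 m from the base axis. Payload 7 kg.
Tool frame: the origin (TCP) lies midway between the tips of the shut fingers; the grasp point (between the pads) lies 19 mm behind it; z points along the fingers, y is the line along which they close (so a half turn about z gives the same grasp; the last joint's range is limited). The gripper opens to 88 mm and grips with 3 to 60 N. Pads are 19 mm wide; open, the fingers measure 130 mm over their backs; the gripper's body (78 mm by 193 mm) begins 47 mm behind the grasp point.
Start: joints at [1.598, 0.359, 0.012, 0, -1.224, -0.288], TCP at [0.174, 0.652, 0.227] pointing down, gripper open.
Joint ranges: [-3.07, 3.07], [-1.43, 2.12], [-1.02, 1.25], [-3.03, 1.67], [-3.05, -0], [-3.03, 3.03]. Speed limits (rad/s): [2.39, 2.39, 3.01, 3.14, 3.14, 3.14].

## Interface

Orientations are given as [roll, pitch, yaw] about the fixed x, y, z axes, in that order (R = Rz(yaw) Ry(pitch) Rx(roll)).
In Python, from station import arm, grab_frame, camera_params, spot_in gives the robot as it stands.
- The arm moves only by the shell command python3 -m jog 'ROWS' [FORCE]. ROWS is JSON, a list that holds one entry, the list of rows, each a list of 7 numbers: the shift along the tool's x, y, z in mm, then the turn, a rotation vector about the tool's x, y, z in rad, then the finger opening in mm, from 0 to 87.6. In form: [[[x, y, z, wx, wy, wz, fingers], ...]]. A call has 1 to 20 rows; each row is the pose to reach, as a shift and turn from the pose commanded when the call began, along the tool's axes at that moment; what a row does not reach only later rows make up. A row lasts 1/8 s, in which the tool goes at most 62.5 mm and 10.7 degrees, less where a joint would pass 70% of its speed; a pose out of reach is approached as far as the arm can. A call with a gripper value outside its range is refused whole. The fingers move at their own pace and stop on an object; FORCE is the grip in N (left out, the last holds). Time passes only in rows, so rows that repeat a pose let the fingers close. It gives the time, the measured TCP pose, the force, the opening and the grip force at its end, in the units of the state.
- arm.get_state(): the state, without advancing time (a new reading comes with each control period).
- grab_frame(name): name is "side" or "top"; returns (picture, depth): 384x512x3 uint8, blue, green, red; 384x512 float32, m along the optical axis (not along the pixel's ray), 0 where there is no reading.
- camera_params(name): a dict with "mtx" (3x3 intrinsics, pixels), "R" (3x3) and "t" (3): a world point X has camera coordinates R X + t. Camera axes: x right, y down, z forward; pixel columns grow to the right and rows downward; lengths in m; the calibration is good to about 2 mm. A picture is of the moment at which its call begins. camera_params takes no time and is no camera call.
- arm.job_done(): hands the job in; it is judged then, once.
Trained networks look in the newest picture that a camera, given by its name, has taken for a name from the list of things; names that differ only in an ending like _2 or _b are one class to them, and where a whole thing is asked for, a point or a joint stands for the part that bears it (a point fixed in the world has none). Each returns a list of dicts, best first, with "confidence" (0 to 1); they miss things now and then, are a little off and sometimes report something else, mostly with a low value. They report only what shows in the picture. A call takes as long as a camera call. They do not tell look-alikes from the thing itself.
- spot_in(query, camera): "uv" ([column, row] in pixels, amid what is visible of it).
The state is a dict: "t": time; "q": joint angles; "qd": joint speeds; "joint_efforts": joint torques, N m; "eef_pos": TCP position; "ee_rot": TCP orientation; "force": force on the tool from outside, world axes, zero at the start; "moment": the same for the moment, N m; "width": finger opening in m; "gripper_force": force on a finger pad.
Only numpy, scipy, OpenCV 4.12 (cv2) and the standard library are available. Lean on these libraries where they do the work, as an engineer would, in place of code of your own. Each camera call takes 0.05 s, during which the arm holds its last target. There are 200 camera calls.

## Working session

There is one attempt and no reset: what is moved stays moved. The work goes in short steps, Python scripts to look and compute and a shell command to move; the robot and the scene stay as the last step left them, time stands still between calls to the robot, and variables do not carry over. Pictures are saved under pics/ and viewed, at most 14 in all, crops included, and the job is handed in when it is done.

```bash
mkdir -p pics; ls
python3 - <<'E'
from station import *
import cv2
for n in("top","side"):
    p,d=grab_frame(n); cv2.imwrite(f"pics/{n}0.png",p)
    import numpy as np; np.save(f"pics/{n}0.npy",d)
    c=camera_params(n); print(n,c["mtx"].round(1).tolist(),c["R"].round(3).tolist(),c["t"].round(3).tolist())
s=arm.get_state();print(s)
E
```

```text
pics
top [[452.8, 0.0, 258.6], [0.0, 452.8, 187.1], [0.0, 0.0, 1.0]] [[-0.011, -1.0, -0.007], [-0.982, 0.012, -0.187], [0.188, 0.004, -0.982]] [-0.062, 0.552, 1.107]
side [[396.3, 0.0, 251.1], [0.0, 396.3, 183.7], [0.0, 0.0, 1.0]] [[0.889, -0.458, -0.011], [-0.228, -0.42, -0.878], [0.397, 0.784, -0.478]] [-0.522, 0.146, 1.039]
{'t': 0.1, 'q': array([ 1.59813375e+00,  3.59357058e-01,  1.11806733e-02, -2.92464998e-04,
       -1.22408365e+00, -2.88075599e-01]), 'qd': array([ 4.60807062e-04, -1.19496883e-03,  1.32258924e-03,  1.58732740e-03,
       -9.34733204e-05,  8.35164953e-04]), 'joint_efforts': array([-1.94480628e-03, -5.84162951e+01,  2.93751848e+01,  7.01563373e+00,
        1.02070443e-02, -4.39652956e-05]), 'eef_pos': array([0.17394539, 0.65177418, 0.22570537]), 'ee_rot': array([ 3.14011114e+00, -1.52267070e-04, -2.60837643e-01]), 'force': array([-1.91696223, -1.07845711, -0.88466234]), 'moment': array([-0.05140473, -0.0199253 ,  0.07871099]), 'gripper_force': 0.0, 'width': 0.08724585413428917}
```

View pics/top0.png

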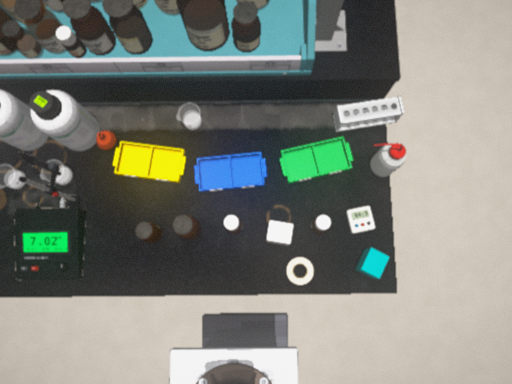

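View pics/side0.png

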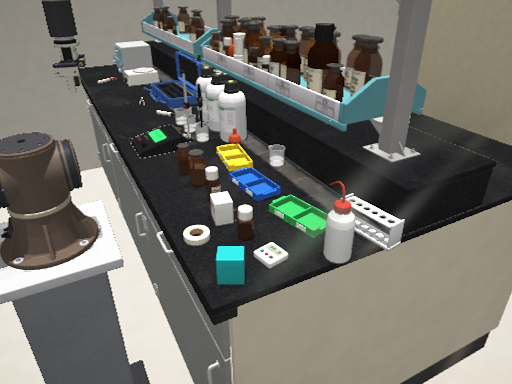

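The top picture shows the yellow (150,160), blue (230,171) and green (316,159) trays. The row holds stoppered bottles at (147,231) and (185,226), white caps at (231,222) and (323,222), and the carton at (280,232). Possible confusions: for the carton, the turquoise cube (374,263), timer (361,219) and tape ring (300,270); for the brown bottles, those on the shelf (205,20). I choose the five in the row.

```bash
cat > h.py <<'E'
import numpy as np,cv2
from station import *
def cloud(d,n):
    c=camera_params(n);v,u=np.mgrid[:384,:512];K=c["mtx"]
    P=np.stack([(u-K[0,2])/K[0,0]*d,(v-K[1,2])/K[1,1]*d,d],-1)
    return (P-c["t"])@c["R"]
def tops(X,zmin,box=(0.35,0.62,-0.3,0.35),amin=15):
    m=(X[...,2]>zmin)&(X[...,0]>box[0])&(X[...,0]<box[1])&(X[...,1]>box[2])&(X[...,1]<box[3])
    k,l,s,c=cv2.connectedComponentsWithStats(m.astype(np.uint8))
    for i in range(1,k):
        if s[i,4]<amin: continue
        p=X[l==i];z=np.percentile(p[:,2],90);t=p[p[:,2]>z-.008]
        print("px",c[i].round(),"n",s[i,4],"top z %.3f"%z,"mid",((np.percentile(t,3,0)+np.percentile(t,97,0))/2).round(3)[:2],"ext",np.ptp(t,0).round(3)[:2],"rect",[np.round(q,3) for q in cv2.minAreaRect((t[:,:2]*1000).astype(np.float32))])
E
python3 - <<'E'
from h import *
d=np.load("pics/top0.npy");X=cloud(d,"top");tops(X,.05)
p=cv2.imread("pics/top0.png");h=cv2.cvtColor(p,cv2.COLOR_BGR2HSV)
for n,(a,b) in dict(yellow=(22,35),green=(50,80),blue=(100,125)).items():
    m=((h[...,0]>=a)&(h[...,0]<=b)&(h[...,1]>130)&(h[...,2]>80)&(X[...,2]<.04)&(X[...,2]>-.02)&(X[...,0]>.5)&(X[...,0]<.8)).astype(np.uint8)
    k,l,s,c=cv2.connectedComponentsWithStats(m);i=1+s[1:,4].argmax()
    q=X[(l==i)];t=q[q[:,2]>.017]; 
    r=cv2.minAreaRect((t[:,:2]*1000).astype(np.float32));print(n,len(t),r,s[i])
for q in ["stoppered_large","stoppered_small","capped_tall","capped_short","carton","beaker","timer"]:
    if q=="stoppered_large": grab_frame("top")
    print(q,[(np.round(e["uv"]),round(e["confidence"],2)) for e in spot_in(q,"top")][:3])
cv2.imwrite("pics/crop.png",cv2.resize(p[190:290,120:400],None,fx=2.8,fy=2.8,interpolation=2))
E
```

```text
px [185. 226.] n 495 top z 0.114 mid [0.451 0.114] ext [0.046 0.046] rect [array([450.874, 114.904]), array([46.927, 45.328]), np.float64(44.977)]
px [232. 224.] n 262 top z 0.103 mid [ 0.456 -0.001] ext [0.035 0.034] rect [array([ 4.55924e+02, -1.59000e-01]), array([34.695, 33.951]), np.float64(46.243)]
px [321. 224.] n 264 top z 0.090 mid [ 0.455 -0.224] ext [0.035 0.035] rect [array([ 455.145, -224.355]), array([34.264, 34.649]), np.float64(43.643)]
px [279. 232.] n 507 top z 0.073 mid [ 0.434 -0.119] ext [0.055 0.065] rect [array([ 434.423, -119.117]), array([59.803, 50.412]), np.float64(79.736)]
px [146. 231.] n 372 top z 0.103 mid [0.44  0.211] ext [0.039 0.04 ] rect [array([440.342, 210.526]), array([39.904, 39.104]), np.float64(88.813)]
yellow 514 ((630.415771484375, 222.97254943847656), (190.1419677734375, 89.56632232666016), 81.83892822265625) [ 112  140   75   43 2468]
green 497 ((630.5842895507812, -221.23834228515625), (89.25631713867188, 189.2438507080078), 12.573418617248535) [ 279  136   75   48 2366]
blue 485 ((600.7152709960938, 6.7332763671875), (89.89990997314453, 189.00714111328125), 5.4812116622924805) [ 194  151   74   41 2403]
stoppered_large [(array([185., 229.]), 0.89)]
stoppered_small []
capped_tall [(array([320., 228.]), 0.62), (array([235., 225.]), 0.54)]
capped_short [(array([317., 225.]), 0.89)]
carton [(array([371., 260.]), 0.65), (array([279., 234.]), 0.55), (array([320., 229.]), 0.23)]
beaker [(array([184., 227.]), 0.71), (array([190., 117.]), 0.67), (array([316., 158.]), 0.53)]
timer [(array([358., 223.]), 0.73)]
```

View pics/crop.png

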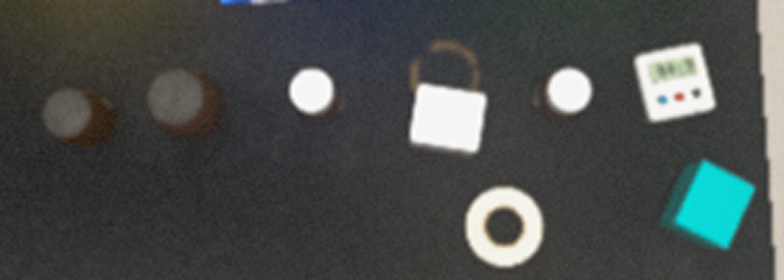

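The crop confirms the choice: the five things in the row are the ones described. The brown ring behind the carton is a flat stain, and the turquoise cube and tape are not part of the job. Next I check obstacle heights along the way in and behind the trays.

Run:
```python
from h import *
d=np.load("pics/top0.npy");X=cloud(d,"top")
P=X[d>0]
print("max z mm; rows x .25.., cols y .65..-.35 step .1")
for x in np.arange(.25,1.0,.05):
    print("%.2f"%x,[int(1000*P[(abs(P[:,0]-x)<.025)&(abs(P[:,1]-y)<.05)][:,2].max(initial=-.5)) for y in np.arange(.6,-.45,-.1)])
Y=cloud(np.load("pics/side0.npy"),"side");Y=Y[np.load("pics/side0.npy")>0]
print("side")
for x in np.arange(.15,1.0,.1):
    print("%.2f"%x,[int(1000*Y[(abs(Y[:,0]-x)<.05)&(abs(Y[:,1]-y)<.05)][:,2].max(initial=-.5)) for y in np.arange(.8,-.45,-.1)])
```

```text
max z mm; rows x .25.., cols y .65..-.35 step .1
0.25 [-500, -500, -500, -500, -500, -500, -500, -500, -500, -500, -500]
0.30 [5, 18, 8, 6, 6, 6, 6, 22, 22, 66, 73]
0.35 [7, 45, 55, 7, 6, 6, 6, 25, 24, 75, 74]
0.40 [6, 59, 59, 7, 103, 78, 6, 75, 6, 73, 74]
0.45 [7, 63, 63, 8, 107, 118, 106, 76, 93, 25, 26]
0.50 [7, 64, 301, 7, 8, 81, 65, 6, 53, 25, 23]
0.55 [72, 71, 302, 6, 8, 29, 30, 28, 26, 7, 5]
0.60 [70, 236, 212, 28, 28, 29, 25, 31, 29, 176, 198]
0.65 [147, 177, 192, 50, 29, 29, 28, 28, 30, 175, 176]
0.70 [6, 198, 241, 78, 24, 70, 6, 7, 25, 76, 70]
0.75 [-500, 199, 240, 8, 6, 71, 8, 235, 6, 78, 79]
0.80 [148, 325, 394, 405, 406, 399, 403, 368, 327, 151, 151]
0.85 [-500, 357, 399, 405, 407, 420, 422, 372, 356, 155, 151]
0.90 [-500, 353, 357, 256, 355, 322, 365, 305, 357, 320, 150]
0.95 [-500, -500, 299, 274, 293, -500, 289, 287, 285, 176, 150]
side
0.15 [-500, 522, 533, 334, -500, -500, 1, 11, 258, 230, 2, -500, -500]
0.25 [4, 473, 530, 3, 1, 2, 4, 2, 3, 3, 2, 2, 2]
0.35 [3, 3, 33, 50, 51, 3, 2, 3, 2, 20, 20, 71, 72]
0.45 [4, 3, -500, 61, 62, 2, 103, 113, 103, 72, 89, 23, 21]
0.55 [19, 67, 70, 234, 298, 27, 24, 26, 26, 26, 26, 26, 148]
0.65 [31, 216, 236, 233, 236, 75, 25, 25, 25, 25, 26, 173, 195]
0.75 [364, 296, 295, 294, 295, 294, 294, 295, 295, 294, 310, 146, 145]
0.85 [426, 428, 428, 436, 417, 402, 404, 470, 472, 369, 548, 546, 147]
0.95 [429, 432, 429, 421, 429, 429, 428, 434, 439, 439, 547, 548, 147]
```

Path is clear if I keep x small past the 0.3 m stand at y≈0.4. First move: above the large stoppered bottle, closing along world x (turn +1.31 about tool z).

```bash
python3 -m jog '[[[406,448,0,0,0,1.31,87],[406,448,0,0,0,1.31,87],[406,448,0,0,0,1.31,87],[406,448,0,0,0,1.31,87],[406,448,0,0,0,1.31,87],[406,448,0,0,0,1.31,87],[406,448,0,0,0,1.31,87],[406,448,0,0,0,1.31,87],[406,448,0,0,0,1.31,87],[406,448,0,0,0,1.31,87],[406,448,0,0,0,1.31,87],[406,448,0,0,0,1.31,87],[406,448,0,0,0,1.31,87],[406,448,0,0,0,1.31,87],[406,448,0,0,0,1.31,87],[406,448,0,0,0,1.31,87]]]' 25
python3 - <<'E'
from h import *
p,d=grab_frame("side");cv2.imwrite("pics/s1.png",p)
s=arm.get_state();print(s["t"],s["eef_pos"],s["ee_rot"],s["q"])
E
```

```text
t: 2.5
eef_pos: [0.4507, 0.1149, 0.2266]
ee_rot: [-3.142, 0.0, -1.57]
force: [0.5, -0.5, 0.7]
width: 0.087
gripper_force: 0.0
2.55 [0.45075318 0.11483564 0.22659643] [-3.14154263e+00  1.35613780e-05 -1.57033258e+00] [ 6.74495724e-01  5.81835548e-03 -4.30110627e-01  2.27560100e-05
 -1.13481979e+00 -6.74041587e-01]
```

View pics/s1.png

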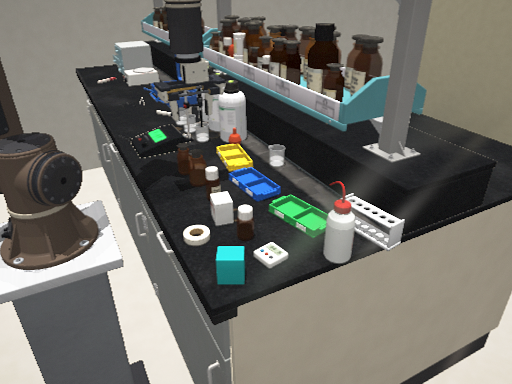

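The gripper hangs around (190,90), open over the large bottle at (198,165), and everything still stands. Descend to TCP z≈0.051 and grip.

```bash
python3 -m jog '[[[0,0,50,0,0,0,87],[0,0,100,0,0,0,87],[0,0,140,0,0,0,87],[0,0,165,0,0,0,87],[0,0,175,0,0,0,87],[0,0,175,0,0,0,87],[0,0,175,0,0,0,50],[0,0,175,0,0,0,50],[0,0,175,0,0,0,50],[0,0,175,0,0,0,50],[0,0,175,0,0,0,50],[0,0,175,0,0,0,50]]]' 25
```

```text
t: 4.05
eef_pos: [0.4513, 0.1149, 0.0521]
ee_rot: [-3.141, 0.001, -1.57]
force: [0.1, -0.6, 6.6]
width: 0.0576
gripper_force: 25.0
```

```bash
python3 -m jog '[[[0,0,-10,0,0,0,50],[0,0,-30,0,0,0,50],[0,0,-60,0,0,0,50],[0,0,-60,0,0,0,50],[0,0,-60,0,0,0,50]]]' 25;  python3 - <<'E'
from h import *
p,d=grab_frame("side");cv2.imwrite("pics/s2.png",cv2.resize(p[40:200,100:300],None,fx=3.5,fy=3.5,interpolation=2))
E
```

```text
t: 4.68
eef_pos: [0.4502, 0.1143, 0.1112]
ee_rot: [3.141, -0.0, -1.571]
force: [-0.8, 0.2, -2.2]
width: 0.0583
gripper_force: 25.0
```

View pics/s2.png

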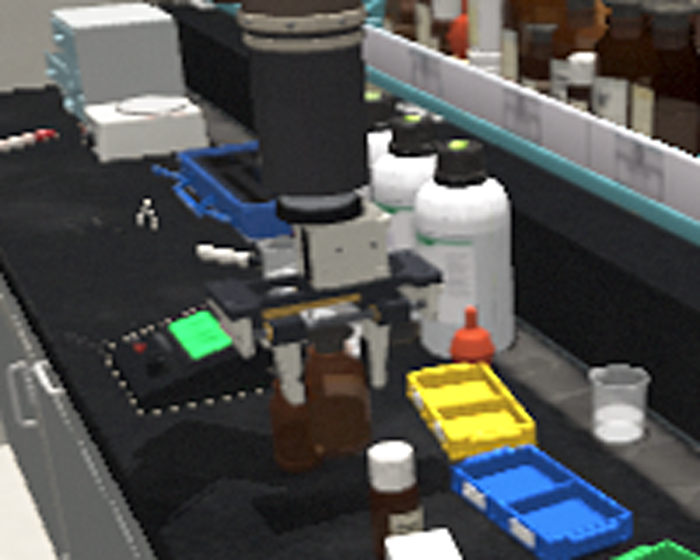

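Large bottle is held upright in the gripper (crop pixel 340,410); the small one stands beside it at (290,430). Carry it to the blue −y bay.

```bash
python3 -m jog '[[[0,-30,0,0,0,0,50],[0,-70,0,0,0,0,50],[20,-110,0,0,0,0,50],[60,-140,0,0,0,0,50],[100,-155,0,0,0,0,50],[130,-155,0,0,0,0,50],[149,-155,0,0,0,0,50],[149,-155,0,0,0,0,50],[149,-155,25,0,0,0,50],[149,-155,42,0,0,0,50],[149,-155,48,0,0,0,50],[149,-155,51,0,0,0,50],[149,-155,53,0,0,0,50],[149,-155,53,0,0,0,50]]]' 25
```

```text
t: 6.48
eef_pos: [0.6061, -0.0343, 0.0589]
ee_rot: [-3.141, 0.0, -1.571]
force: [-0.4, -0.8, -2.2]
width: 0.0579
gripper_force: 25.0
```

Run:
```python
from h import *
p,d=grab_frame("side");cv2.imwrite("pics/s3.png",cv2.resize(p[60:230,160:360],None,fx=3.5,fy=3.5,interpolation=2))
```

```text
(no output)
```

View pics/s3.png

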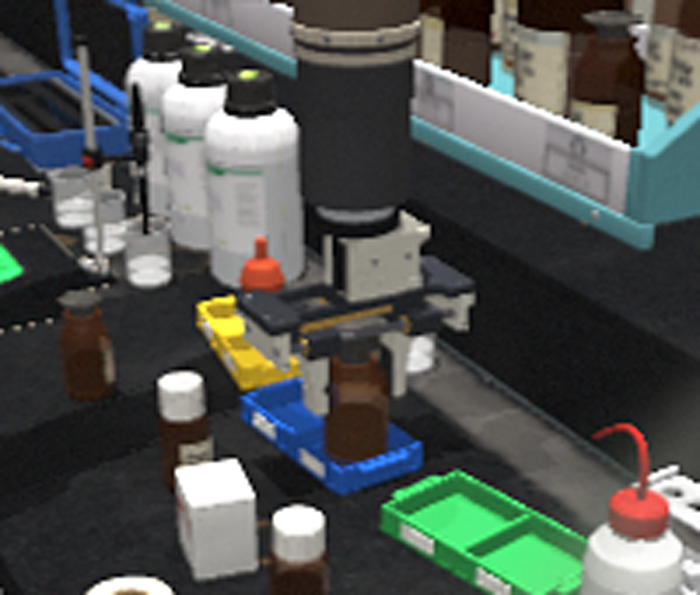

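The bottle hangs inside the near (−y) blue bay at crop (358,420), clear of the walls; still off the floor. Lower a little.

```bash
python3 -m jog '[[[0,0,1,0,0,0,50],[0,0,2,0,0,0,50],[0,0,2,0,0,0,50]]]' 25;python3 -m jog '[[[0,0,0.5,0,0,0,50],[0,0,1,0,0,0,50],[0,0,1,0,0,0,50]]]' 25
```

```text
t: 6.9
eef_pos: [0.6057, -0.0344, 0.0565]
ee_rot: [3.141, -0.0, -1.571]
force: [0.3, 0.3, -2.1]
width: 0.0584
gripper_force: 25.0
t: 7.28
eef_pos: [0.6059, -0.0344, 0.0562]
ee_rot: [-3.141, -0.0, -1.571]
force: [-1.9, -0.3, 5.0]
width: 0.0581
gripper_force: 25.0
```

Contact. Open, let it settle, rise, and go over the small stoppered bottle (0.440, 0.211).

```bash
python3 -m jog '[[[0,0,0,0,0,0,87],[0,0,0,0,0,0,87],[0,0,0,0,0,0,87],[0,0,0,0,0,0,87],[0,0,-40,0,0,0,87],[0,0,-90,0,0,0,87],[0,0,-130,0,0,0,87],[-60,20,-130,0,0,0,87],[-120,60,-130,0,0,0,87],[-170,100,-130,0,0,0,87],[-220,140,-130,0,0,0,87],[-245,166,-130,0,0,0,87],[-245,166,-130,0,0,0,87],[-245,166,-130,0,0,0,87]]]' 25;  python3 - <<'E'
from h import *
p,d=grab_frame("top");X=cloud(d,"top")
tops(X,.06,(.55,.66,-.12,.1))
p,d=grab_frame("side");cv2.imwrite("pics/s4.png",cv2.resize(p[60:230,130:330],None,fx=3.5,fy=3.5,interpolation=2))
E
```

```text
t: 9.02
eef_pos: [0.4399, 0.2108, 0.1857]
ee_rot: [-3.141, 0.0, -1.57]
force: [0.9, -0.2, 0.6]
width: 0.0869
gripper_force: 0.0
px [245. 165.] n 467 top z 0.117 mid [ 0.605 -0.034] ext [0.046 0.044] rect [array([605.291, -34.024]), array([44.14 , 46.265]), np.float64(89.471)]
```

View pics/s4.png

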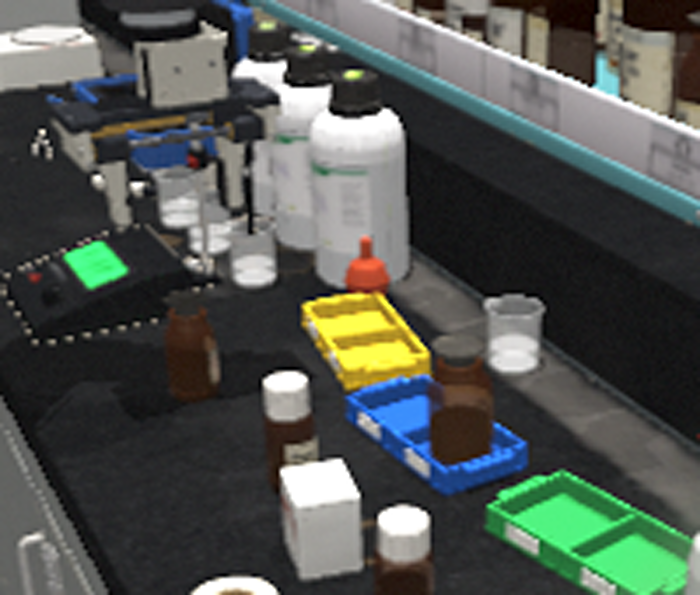

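The large bottle stands upright in its blue bay at (0.605,−0.034), top at 0.117 m (crop 460,400). The gripper is over the small one at (190,350). Grasp and lift it.

```bash
python3 -m jog '[[[0,0,50,0,0,0,87],[0,0,100,0,0,0,87],[0,0,130,0,0,0,87],[0,0,143,0,0,0,87],[0,0,143,0,0,0,87],[0,0,143,0,0,0,40],[0,0,143,0,0,0,40],[0,0,143,0,0,0,40],[0,0,143,0,0,0,40],[0,0,143,0,0,0,40],[0,0,143,0,0,0,40]]]' 20; python3 -m jog '[[[0,0,-15,0,0,0,40],[0,0,-40,0,0,0,40],[0,0,-60,0,0,0,40],[0,0,-60,0,0,0,40]]]' 20
```

```text
t: 10.5
eef_pos: [0.44, 0.2108, 0.0428]
ee_rot: [-3.141, 0.0, -1.571]
force: [-1.5, -0.0, 4.1]
width: 0.0482
gripper_force: 20.0
t: 11.0
eef_pos: [0.4403, 0.2112, 0.1035]
ee_rot: [-3.14, 0.002, -1.571]
force: [0.7, -0.1, -2.2]
width: 0.0483
gripper_force: 20.0
```

```bash
python3 -m jog '[[[20,-30,0,0,0,0,40],[60,-70,0,0,0,0,40],[100,-110,0,0,0,0,40],[140,-145,0,0,0,0,40],[162,-157,0,0,0,0,40],[162,-157,0,0,0,0,40],[162,-157,25,0,0,0,40],[162,-157,45,0,0,0,40],[162,-157,53,0,0,0,40],[162,-157,54,0,0,0,40],[162,-157,55,0,0,0,40],[162,-157,55,0,0,0,40]]]' 20; python3 -m jog '[[[0,0,0.5,0,0,0,40],[0,0,1,0,0,0,40],[0,0,1,0,0,0,40]]]' 20
```

```text
t: 12.5
eef_pos: [0.5972, 0.0489, 0.0482]
ee_rot: [-3.141, 0.0, -1.571]
force: [-0.2, -0.6, -1.2]
width: 0.0485
gripper_force: 20.0
t: 12.88
eef_pos: [0.597, 0.0486, 0.0469]
ee_rot: [-3.141, 0.0, -1.571]
force: [-0.7, 0.2, 0.9]
width: 0.0484
gripper_force: 20.0
```

Run:
```python
from h import *
p,d=grab_frame("side");cv2.imwrite("pics/s5.png",cv2.resize(p[60:230,160:360],None,fx=3.5,fy=3.5,interpolation=2))
```

```text
(no output)
```

View pics/s5.png

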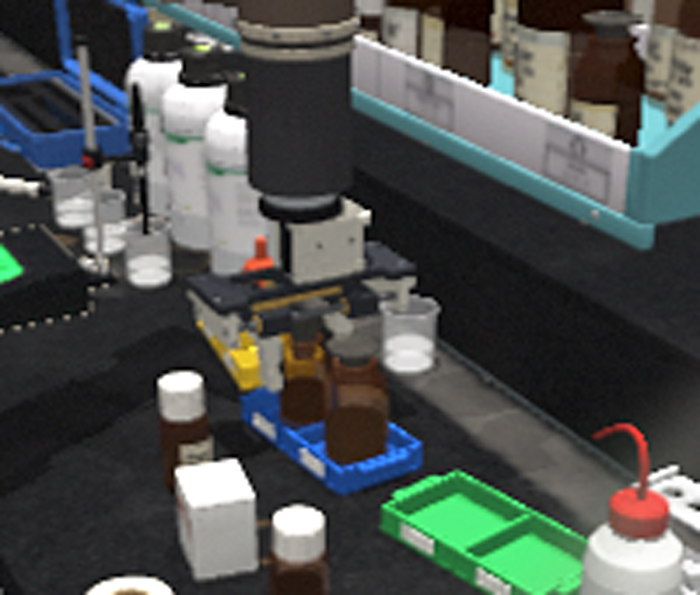

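The small bottle is in the far blue bay (crop 305,385), the large one undisturbed at (357,410). Release, rise and go over capped_tall.

```bash
python3 -m jog '[[[0,0,0,0,0,0,87],[0,0,0,0,0,0,87],[0,0,0,0,0,0,87],[0,0,0,0,0,0,87],[0,0,-40,0,0,0,87],[0,0,-90,0,0,0,87],[0,0,-140,0,0,0,87],[10,50,-140,0,0,0,87],[30,100,-140,0,0,0,87],[50,141,-140,0,0,0,87],[50,141,-140,0,0,0,87],[50,141,-140,0,0,0,87]]]' 20;  python3 - <<'E'
from h import *
p,d=grab_frame("top");X=cloud(d,"top")
tops(X,.06,(.55,.66,-.12,.1)); tops(X,.06,(.38,.5,-.3,-.09))
E
```

```text
t: 14.42
eef_pos: [0.4563, -0.0013, 0.1871]
ee_rot: [-3.14, 0.0, -1.571]
force: [1.4, 1.1, 1.5]
width: 0.0872
gripper_force: 0.0
px [247. 163.] n 330 top z 0.118 mid [ 0.605 -0.037] ext [0.077 0.042] rect [array([591.662, -42.292]), array([76.146, 38.185]), np.float64(16.789)]
px [322. 223.] n 222 top z 0.089 mid [ 0.455 -0.225] ext [0.035 0.034] rect [array([ 455.134, -224.291]), array([34.284, 34.552]), np.float64(42.932)]
px [280. 232.] n 489 top z 0.072 mid [ 0.434 -0.12 ] ext [0.055 0.06 ] rect [array([ 434.195, -119.175]), array([59.877, 50.05 ]), np.float64(80.122)]
```

```bash
python3 -m jog '[[[0,0,50,0,0,0,87],[0,0,90,0,0,0,87],[0,0,109,0,0,0,87],[0,0,109,0,0,0,87],[0,0,109,0,0,0,26],[0,0,109,0,0,0,26],[0,0,109,0,0,0,26],[0,0,109,0,0,0,26],[0,0,109,0,0,0,26],[0,0,109,0,0,0,26],[0,0,109,0,0,0,26]]]' 20; python3 -m jog '[[[0,0,-15,0,0,0,26],[0,0,-40,0,0,0,26],[0,0,-60,0,0,0,26],[0,0,-60,0,0,0,26]]]' 20
```

```text
t: 15.85
eef_pos: [0.4559, -0.0014, 0.0776]
ee_rot: [-3.141, -0.0, -1.571]
force: [-0.5, 0.3, 0.5]
width: 0.0354
gripper_force: 19.9
t: 16.35
eef_pos: [0.4566, -0.0011, 0.1386]
ee_rot: [-3.139, 0.001, -1.571]
force: [0.1, 0.3, -1.2]
width: 0.0353
gripper_force: 19.8
```

```bash
python3 -m jog '[[[-30,0,0,0,0,0,26],[-75,0,0,0,0,0,26],[-120,-20,0,0,0,0,26],[-165,-60,0,0,0,0,26],[-210,-100,0,0,0,0,26],[-245,-140,0,0,0,0,26],[-260,-170,0,0,0,0,26],[-266,-180,0,0,0,0,26],[-266,-180,0,0,0,0,26],[-266,-180,25,0,0,0,26],[-266,-180,45,0,0,0,26],[-266,-180,53,0,0,0,26],[-266,-180,55,0,0,0,26],[-266,-180,55,0,0,0,26]]]' 20; python3 -m jog '[[[0,0,0.5,0,0,0,26],[0,0,1,0,0,0,26],[0,0,1,0,0,0,26]]]' 20
python3 - <<'E'
from h import *
p,d=grab_frame("side");cv2.imwrite("pics/s6.png",cv2.resize(p[50:220,150:350],None,fx=3.5,fy=3.5,interpolation=2))
E
```

```text
t: 18.1
eef_pos: [0.636, 0.2647, 0.0834]
ee_rot: [-3.141, 0.001, -1.571]
force: [-0.5, 0.2, -0.3]
width: 0.0357
gripper_force: 19.8
t: 18.48
eef_pos: [0.6359, 0.2647, 0.0817]
ee_rot: [-3.141, 0.0, -1.571]
force: [1.2, 0.2, -0.5]
width: 0.0357
gripper_force: 19.8
```

View pics/s6.png

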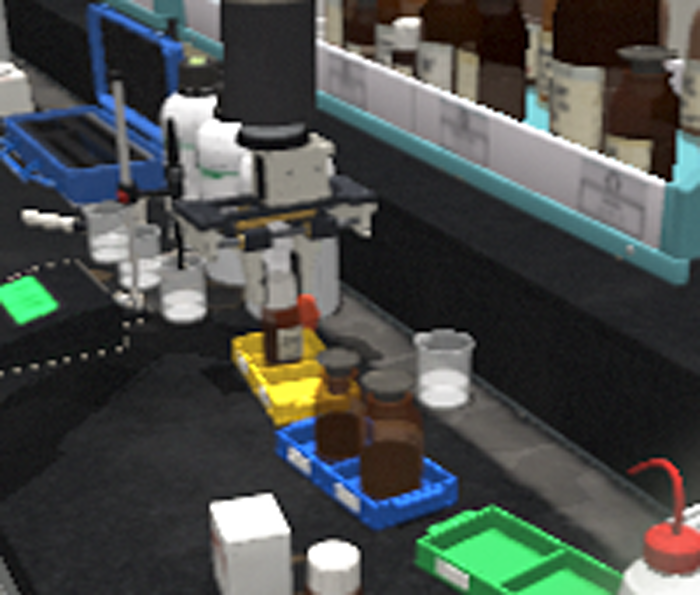

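Both stoppered bottles stand in blue (crop 338,410 and 392,435); capped_tall is in the far yellow bay (283,335). Half a millimetre more, release, rise, go over capped_short (0.455,−0.2245).

```bash
python3 -m jog '[[[0,0,0.6,0,0,0,26],[0,0,0.6,0,0,0,26],[0,0,0.6,0,0,0,87],[0,0,0.6,0,0,0,87],[0,0,0.6,0,0,0,87],[0,0,0.6,0,0,0,87],[0,0,0.6,0,0,0,87],[0,0,-40,0,0,0,87],[0,0,-90,0,0,0,87],[0,0,-110,0,0,0,87],[60,40,-110,0,0,0,87],[120,75,-110,0,0,0,87],[180,110,-110,0,0,0,87],[240,145,-110,0,0,0,87],[300,165,-110,0,0,0,87],[360,175,-110,0,0,0,87],[420,181,-110,0,0,0,87],[470,181,-110,0,0,0,87],[489,181,-110,0,0,0,87],[489,181,-110,0,0,0,87]]]' 20; python3 -m jog '[[[0,0,0,0,0,0,87],[0,0,0,0,0,0,87],[0,0,0,0,0,0,87]]]'
python3 - <<'E'
from h import *
p,d=grab_frame("top");X=cloud(d,"top")
tops(X,.06,(.55,.7,-.1,.33));
E
```

```text
t: 21.02
eef_pos: [0.4544, -0.2263, 0.1914]
ee_rot: [3.141, -0.0, -1.574]
force: [0.8, 0.3, 0.4]
width: 0.0869
gripper_force: 0.0
t: 21.4
eef_pos: [0.455, -0.2236, 0.1917]
ee_rot: [-3.141, 0.0, -1.569]
force: [-0.5, -0.5, 0.2]
width: 0.0874
gripper_force: 0.0
px [127. 154.] n 302 top z 0.107 mid [0.636 0.265] ext [0.034 0.036] rect [array([635.488, 264.672]), array([35.49 , 33.878]), np.float64(87.468)]
```

```bash
python3 -m jog '[[[0,0,50,0,0,0,87],[0,0,100,0,0,0,87],[0,0,125,0,0,0,87],[0,0,125,0,0,0,87],[0,0,125,0,0,0,26],[0,0,125,0,0,0,26],[0,0,125,0,0,0,26],[0,0,125,0,0,0,26],[0,0,125,0,0,0,26],[0,0,125,0,0,0,26],[0,0,125,0,0,0,26]]]' 20; python3 -m jog '[[[0,0,-15,0,0,0,26],[0,0,-50,0,0,0,26],[0,0,-90,0,0,0,26],[0,0,-100,0,0,0,26],[0,0,-100,0,0,0,26]]]' 20
```

```text
t: 22.82
eef_pos: [0.4549, -0.2244, 0.0666]
ee_rot: [-3.141, -0.0, -1.571]
force: [-0.1, 0.2, 0.9]
width: 0.0356
gripper_force: 19.7
t: 23.45
eef_pos: [0.455, -0.2243, 0.1674]
ee_rot: [-3.14, 0.0, -1.571]
force: [0.2, -0.1, -1.4]
width: 0.0356
gripper_force: 19.7
```

```bash
python3 -m jog '[[[-30,0,0,0,0,0,26],[-80,0,0,0,0,0,26],[-135,0,0,0,0,0,26],[-190,0,0,0,0,0,26],[-245,0,0,0,0,0,26],[-300,0,0,0,0,0,26],[-350,-20,0,0,0,0,26],[-385,-65,0,0,0,0,26],[-400,-110,0,0,0,0,26],[-405,-150,0,0,0,0,26],[-405,-169,0,0,0,0,26],[-405,-169,0,0,0,0,26],[-405,-169,35,0,0,0,26],[-405,-169,70,0,0,0,26],[-405,-169,90,0,0,0,26],[-405,-169,95,0,0,0,26],[-405,-169,95,0,0,0,26]]]' 20; python3 -m jog '[[[0,0,0.5,0,0,0,26],[0,0,1,0,0,0,26],[0,0,1.5,0,0,0,26],[0,0,1.5,0,0,0,26]]]' 20
python3 - <<'E'
from h import *
p,d=grab_frame("side");cv2.imwrite("pics/s7.png",cv2.resize(p[50:220,150:350],None,fx=3.5,fy=3.5,interpolation=2))
E
```

```text
t: 25.58
eef_pos: [0.6231, 0.1805, 0.0717]
ee_rot: [3.141, -0.0, -1.571]
force: [0.5, 0.6, -0.8]
width: 0.0354
gripper_force: 20.1
t: 26.08
eef_pos: [0.624, 0.1807, 0.0705]
ee_rot: [-3.141, 0.0, -1.571]
force: [-1.1, 0.1, 1.4]
width: 0.0356
gripper_force: 20.2
```

View pics/s7.png

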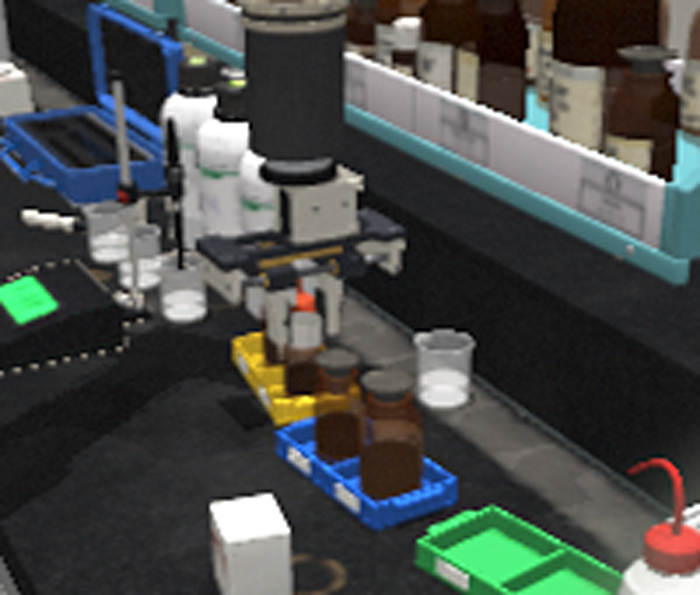

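capped_short is in the near yellow bay (crop 305,360), touching the floor. Release, rise, move over the carton and turn to its heading.

```bash
python3 -m jog '[[[0,0,0,0,0,0,87],[0,0,0,0,0,0,87],[0,0,0,0,0,0,87],[0,0,0,0,0,0,87],[0,0,0,0,0,0,87],[0,0,-40,0,0,0,87],[0,0,-90,0,0,0,87],[0,0,-110,0,0,0,87],[30,50,-110,0,0,0,87],[70,100,-110,0,0,0,87],[120,140,-110,0,0,0,87],[170,170,-110,0,0,0,87],[220,185,-110,0,0,0.1,87],[270,190,-110,0,0,0.175,87],[300,190,-110,0,0,0.175,87],[300,190,-110,0,0,0.175,87],[300,190,-110,0,0,0.175,87],[300,190,-110,0,0,0.175,87]]]' 20
python3 - <<'E'
from h import *
p,d=grab_frame("top");X=cloud(d,"top")
tops(X,.06,(.55,.7,.1,.33));
p,d=grab_frame("side");cv2.imwrite("pics/s8.png",cv2.resize(p[100:270,150:350],None,fx=3.5,fy=3.5,interpolation=2))
Y=cloud(d,"side");tops(Y,.06,(.38,.5,-.18,-.06))
E
```

```text
t: 28.38
eef_pos: [0.4339, -0.1187, 0.1801]
ee_rot: [-3.142, 0.0, -1.745]
force: [0.0, 1.0, -0.1]
width: 0.0868
gripper_force: 0.0
px [127. 154.] n 305 top z 0.107 mid [0.635 0.265] ext [0.035 0.036] rect [array([635.97 , 265.077]), array([33.518, 34.588]), np.float64(27.499)]
px [161. 159.] n 247 top z 0.093 mid [0.623 0.179] ext [0.035 0.036] rect [array([622.789, 180.139]), array([34.529, 35.974]), np.float64(3.456)]
px [215.  67.] n 5861 top z 0.542 mid [ 0.424 -0.125] ext [0.093 0.109] rect [array([ 408.908, -126.189]), array([ 59.131, 125.068]), np.float64(46.822)]
px [200. 154.] n 70 top z 0.232 mid [ 0.384 -0.121] ext [0.009 0.009] rect [array([ 385.766, -120.401]), array([9.615, 6.551]), np.float64(33.516)]
px [221. 199.] n 268 top z 0.071 mid [ 0.433 -0.123] ext [0.056 0.067] rect [array([ 433.895, -122.348]), array([62.114, 50.626]), np.float64(79.415)]
```

View pics/s8.png

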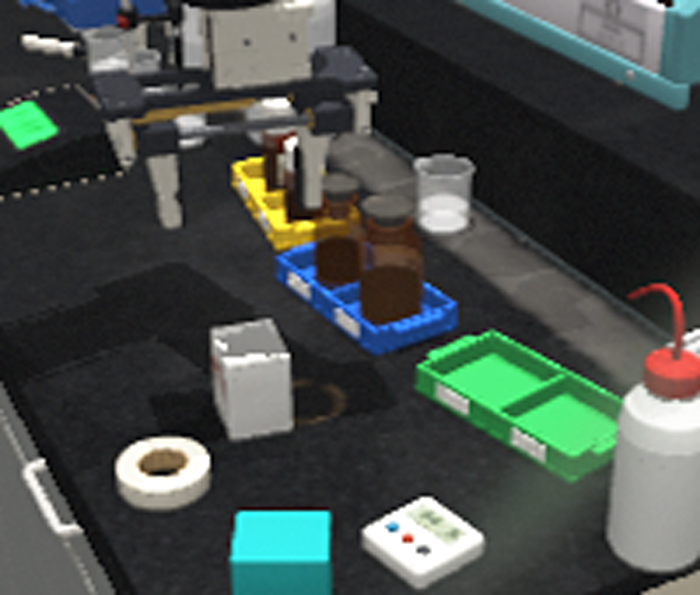

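Both capped bottles stand in yellow (top heights 0.107 and 0.093); carton at crop (253,380) is under the gripper. Grasp it gently.

```bash
python3 -m jog '[[[0,0,50,0,0,0,87],[0,0,100,0,0,0,87],[0,0,140,0,0,0,87],[0,0,150,0,0,0,87],[0,0,150,0,0,0,87],[0,0,150,0,0,0,42],[0,0,150,0,0,0,42],[0,0,150,0,0,0,42],[0,0,150,0,0,0,42],[0,0,150,0,0,0,42],[0,0,150,0,0,0,42]]]' 12; python3 -m jog '[[[0,0,-15,0,0,0,42],[0,0,-40,0,0,0,42],[0,0,-60,0,0,0,42],[0,0,-60,0,0,0,42]]]' 12
```

```text
t: 29.85
eef_pos: [0.434, -0.1194, 0.0304]
ee_rot: [-3.141, 0.0, -1.746]
force: [-0.9, 0.9, 5.9]
width: 0.0514
gripper_force: 12.0
t: 30.35
eef_pos: [0.4347, -0.1193, 0.0912]
ee_rot: [-3.139, 0.001, -1.746]
force: [-0.6, -0.4, -1.0]
width: 0.0517
gripper_force: 12.0
```

```bash
python3 -m jog '[[[5,-40,0,0,0,0,42],[10,-80,0,0,0,-0.1,42],[15,-120,0,0,0,-0.2,42],[22,-160,0,0,0,-0.3,42],[28,-190,0,0,0,-0.394,42],[28,-196,0,0,0,-0.394,42],[28,-196,0,0,0,-0.394,42],[28,-196,25,0,0,-0.394,42],[28,-196,45,0,0,-0.394,42],[28,-196,53,0,0,-0.394,42],[28,-196,55,0,0,-0.394,42],[28,-196,55,0,0,-0.394,42]]]' 12; python3 -m jog '[[[0,0,0.5,0,0,0,42],[0,0,1,0,0,0,42],[0,0,1.5,0,0,0,42],[0,0,1.5,0,0,0,42]]]' 12
python3 - <<'E'
from h import *
p,d=grab_frame("side");cv2.imwrite("pics/s9.png",cv2.resize(p[90:260,180:380],None,fx=3.5,fy=3.5,interpolation=2))
E
```

```text
t: 31.85
eef_pos: [0.6222, -0.181, 0.0358]
ee_rot: [-3.141, -0.0, -1.352]
force: [0.1, 0.9, -1.0]
width: 0.052
gripper_force: 12.0
t: 32.35
eef_pos: [0.6222, -0.1811, 0.0345]
ee_rot: [-3.141, -0.0, -1.352]
force: [-2.3, 1.8, 5.2]
width: 0.0517
gripper_force: 12.0
```

View pics/s9.png

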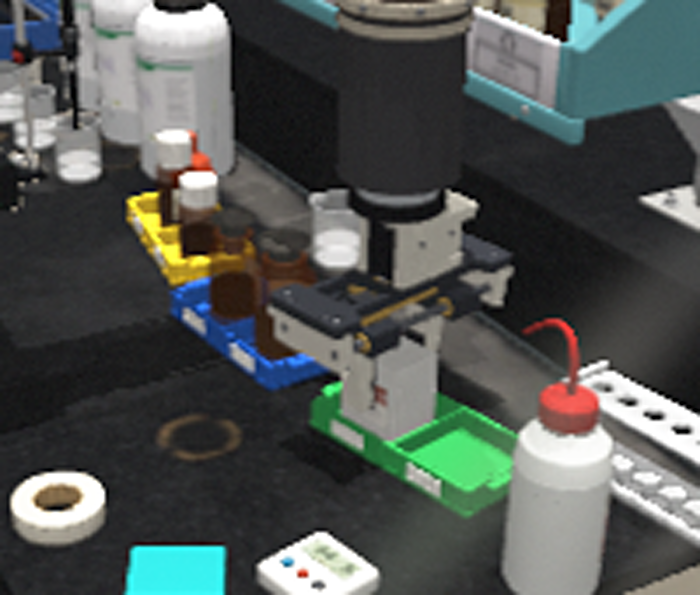

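The carton sits in the left green bay (crop 390,390), on the floor. Release, rise, withdraw and check everything.

```bash
python3 -m jog '[[[0,0,0,0,0,0,87],[0,0,0,0,0,0,87],[0,0,0,0,0,0,87],[0,0,0,0,0,0,87],[0,0,-40,0,0,0,87],[0,0,-90,0,0,0,87],[0,0,-140,0,0,0,87],[0,0,-190,0,0,0,87],[0,50,-210,0,0,0,87],[0,100,-210,0,0,0,87],[0,150,-210,0,0,0,87],[40,180,-210,0,0,0,87],[100,180,-210,0,0,0,87],[150,180,-210,0,0,0,87],[150,180,-210,0,0,0,87],[150,180,-210,0,0,0,87]]]' 12
python3 - <<'E'
from h import *
p,d=grab_frame("top");X=cloud(d,"top")
tops(X,.06,(.55,.7,-.3,.33));cv2.imwrite("pics/t9.png",p)
p2,_=grab_frame("side")
cv2.imwrite("pics/fin.png",np.vstack([cv2.resize(p[100:290,90:400],(620,300)),cv2.resize(p2[110:290,150:350],(620,300),interpolation=2)]))
s=arm.get_state();print(s["t"],s["eef_pos"])
E
```

```text
t: 34.4
eef_pos: [0.4784, -0.3666, 0.2431]
ee_rot: [3.141, 0.001, -1.353]
force: [-0.2, 0.7, 0.3]
width: 0.0868
gripper_force: 0.0
px [339.  83.] n 1858 top z 0.670 mid [ 0.565 -0.174] ext [0.037 0.134] rect [array([ 568.34 , -186.167]), array([134.176,  36.775]), np.float64(89.851)]
px [127. 154.] n 301 top z 0.107 mid [0.635 0.265] ext [0.035 0.034] rect [array([635.306, 264.905]), array([34.111, 34.11 ]), np.float64(87.288)]
px [161. 159.] n 251 top z 0.093 mid [0.623 0.179] ext [0.034 0.036] rect [array([623.322, 180.395]), array([36.31 , 34.153]), np.float64(89.279)]
px [292. 156.] n 64 top z 0.076 mid [ 0.622 -0.156] ext [0.04  0.016] rect [array([ 622.789, -151.763]), array([14.965, 41.022]), np.float64(77.788)]
px [245. 165.] n 468 top z 0.117 mid [ 0.605 -0.034] ext [0.046 0.044] rect [array([605.309, -33.985]), array([44.176, 46.197]), np.float64(89.61)]
px [212. 168.] n 336 top z 0.108 mid [0.597 0.048] ext [0.039 0.04 ] rect [array([597.29 ,  47.526]), array([39.787, 39.184]), np.float64(88.055)]
34.5 [ 0.47871713 -0.3658879   0.24371774]
```

View pics/fin.png

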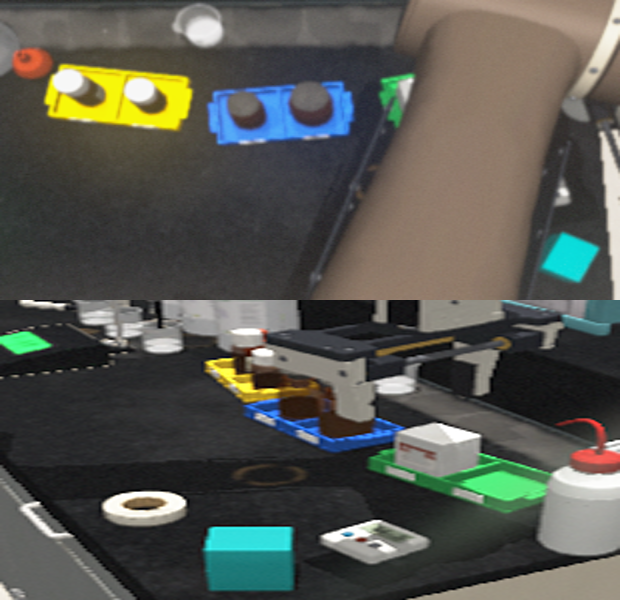

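The final view shows two bottles upright in yellow (70,85; 145,92), two in blue (245,108; 312,100), and the carton upright in the left green bay. Its top is 0.076 m by depth, about what the carton plus tray floor should give. The gripper is clear, and the beaker and timer are untouched.

```bash
python3 -c "
from station import *
print(arm.job_done())"
```

```text
the job is handed in; nothing more can be done
None
```

The job is handed in after 34.5 s: both stoppered bottles are in the blue tray, both capped bottles in the yellow tray and the carton in the green tray, each upright in its own bay and released, with the beaker and timer left alone.

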